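Start the misting by pressing the buttons in order

ROBOT

A 7-joint arm with a two-finger parallel gripper is mounted at the origin on a cart in front of the work surface, level with it; the furniture and walls round the work are solid. World frame = base frame: x ahead of the robot, y to its left, z up, the work surface at z = 0. Lengths are in m, angles in rad, forces in N, time in s.
With the tool pointing down it reaches from about 0.4 to 0.85 m from the base axis. Payload 10.4 kg.
Tool frame: the origin (TCP) lies at the centre of the arm's flange, where the gripper is bolted on; the fingertips stand 182 mm ahead of it and the grasp point (between the pads) lies r.grasp_offset ahead of it (r.grasp_offset is the distance from the TCP to the grasp point, in m); z points along the fingers, y is the line along which they close (so a half turn about z gives the same grasp; the last joint's range is limited). The gripper opens to 87 mm and grips with 3 to 60 N. Pads are 19 mm wide; open, the fingers measure 117 mm over their backs; the gripper's body (75 mm by 190 mm) begins 51 mm behind the grasp point.
Start: joints at [1.207, 0.332, -0.065, 1.46, 0.022, 1.35, -0.088], TCP at [0.209, -0.589, 0.405] pointing down, gripper open.
Joint ranges: [-2.6, 2.6], [-0.5, 2.12], [-1.47, 1.34], [0.16, 2.42], [-1.27, 4.41], [0.06, 2.06], [-2.6, 2.6]. Speed limits (rad/s): [2.22, 2.22, 2.79, 2.79, 3.14, 3.14, 3.14].

INTERFACE

Orientations are given as a unit quaternion [x, y, z, w].
In Python, from bench import status, vision, job, spotter, r gives the robot as it stands. The module is installed in compiled form; this text tells all that it offers.
- The arm moves only by the tool play_rows, never from a script. Its argument "series" is a list of rows, each a list of 6 numbers: the shift along the tool's x, y, z each as a share of 150 mm, from -1 to 1, then the turn, a rotation vector about the tool's x, y, z each as a share of 30 degrees, from -1 to 1. In form: [[x, y, z, ax, ay, az], ...]. A call has 1 to 5 rows; each row is the pose to reach, as a shift and turn from the pose commanded when the call began, along the tool's axes at that moment; what a row does not reach only later rows make up. A row lasts 1/10 s, in which the tool goes at most 50 mm and 8.59 degrees, less where a joint would pass 70% of its speed; a pose out of reach is approached as far as the arm can. A call with a number of a shift or a turn outside -1 to 1 is refused whole. A call with a gripper value outside its range is refused whole. "fingers" is the opening, from -1 (shut) to 1 (fully open), set as the call begins (left out, the last holds). The fingers move at their own pace and stop on an object; "squeeze" is the grip in N (left out, the last holds). Time passes only in rows, so rows that repeat a pose let the fingers close. It gives the time, the measured TCP pose, the force, the opening and the grip force at its end, in the units of the state.
- status.read_state(): the state, without advancing time (a new reading comes with each control period).
- vision.camera(name): name is "scene" or "top" or "wrist"; returns the picture (384x512x3 uint8, blue, green, red); there is no depth.
- vision.calibration(name): a dict with "fx", "fy", "cx", "cy" (pixels), "D" ([k1, k2, p1, p2, k3] as OpenCV has them; the pictures are not rectified), "rvec" (rotation vector, rad) and "tvec" (3), from world to camera coordinates, as OpenCV has them; the wrist camera has in their place "T_tool_cam" (4x4, takes a point from camera to tool coordinates, whose origin is the TCP and whose axes are the flange's). Camera axes: x right, y down, z forward; pixel columns grow to the right and rows downward; lengths in m; the calibration is good to about 2 mm. A picture is of the moment at which its call begins: read the wrist's pose just before it. calibration takes no time and is no camera call.
- job.close_job(): hands the job in; it is judged then, once.
Trained networks look in the newest picture that a camera, given by its name, has taken for a name from the list of things; names that differ only in an ending like _2 or _b are one class to them, and where a whole thing is asked for, a point or a joint stands for the part that bears it (a point fixed in the world has none). Each returns a list of dicts, best first, with "conf" (0 to 1); they miss things now and then, are a little off and sometimes report something else, mostly with a low value. They report only what shows in the picture. A call takes as long as a camera call. They do not tell look-alikes from the thing itself.
- spotter.boxes_of(camera, name): "point" ([x, y, z] in m, in world coordinates, good to about 4 mm: the middle of the surface that is visible of it).
- spotter.regions_of(camera, name): "pixels" (384x512 bool, what is visible of it).
The state is a dict: "time": time; "joint_positions": joint angles; "joint_vel": joint speeds; "joint_torque": joint torques, N m; "ee_pos": TCP position; "eef_rot": TCP orientation; "ft_force": force on the tool from outside, world axes, zero at the start; "torque": the same for the moment, N m; "width": finger opening in m; "grip_force": force on a finger pad.
Only numpy, scipy, OpenCV 4.12 (cv2) and the standard library are available. Lean on these libraries where they do the work, as an engineer would, in place of code of your own. Each camera call takes 0.05 s, during which the arm holds its last target. There are 200 camera calls.

TASK

Start the greenhouse misting with the fingertips: lightly press the blue pump button fully down so that it stays down, then the yellow fan button, and last the green mist button, in that order. Leave the red drain button up, and do not lift or shift the button boxes or disturb the other things on the bench.

Things in the scene. Friction and masses are not known exactly. Their poses are not given: they have to be found in the camera images.
- blue_station: pump control box: loose grey plastic box 90 (its x) x 64 (its y) x 36 mm high, about 0.6 kg, standing free on the bench on rubber feet, with a black collar (48 mm across, top at 41 mm) and one round blue button on top. Origin: centre of the underside, z up. The button's centre is 6 mm along +x of the origin. Only the button is to be touched.
- blue_top (a point): centre of the top face of the blue button (nearly flat, 37 mm across, edge rounded); z up. 60 mm above the bench with the button up, 50 mm with it fully down; moves with the button. The face gives 1 mm per 3 N on a rubber cushion (6 mm at most) and springs back.
- blue_button (a joint): travel of the blue button in m: 0 = up (as at the start), 0.010 = fully down on its stop; counts as on from 0.006. Slides straight down against about 2.5 N of friction, has no spring and stays where it is left. Press with less than 25 N.
- yellow_station: circulation fan control box: loose grey plastic box 90 (its x) x 64 (its y) x 36 mm high, about 0.6 kg, standing free on the bench on rubber feet, with a black collar (48 mm across, top at 41 mm) and one round yellow button on top. Origin: centre of the underside, z up. The button's centre is 6 mm along +x of the origin. Only the button is to be touched.
- yellow_top (a point): centre of the top face of the yellow button (nearly flat, 37 mm across, edge rounded); z up. 60 mm above the bench with the button up, 50 mm with it fully down; moves with the button. The face gives 1 mm per 3 N on a rubber cushion (6 mm at most) and springs back.
- yellow_button (a joint): travel of the yellow button in m: 0 = up (as at the start), 0.010 = fully down on its stop; counts as on from 0.006. Slides straight down against about 2.5 N of friction, has no spring and stays where it is left. Press with less than 25 N.
- green_station: mist line control box: loose grey plastic box 90 (its x) x 64 (its y) x 36 mm high, about 0.6 kg, standing free on the bench on rubber feet, with a black collar (48 mm across, top at 41 mm) and one round green button on top. Origin: centre of the underside, z up. The button's centre is 6 mm along +x of the origin. Only the button is to be touched.
- green_top (a point): centre of the top face of the green button (nearly flat, 37 mm across, edge rounded); z up. 60 mm above the bench with the button up, 50 mm with it fully down; moves with the button. The face gives 1 mm per 3 N on a rubber cushion (6 mm at most) and springs back.
- green_button (a joint): travel of the green button in m: 0 = up (as at the start), 0.010 = fully down on its stop; counts as on from 0.006. Slides straight down against about 2.5 N of friction, has no spring and stays where it is left. Press with less than 25 N.
- red_station: drain control box: loose grey plastic box 90 (its x) x 64 (its y) x 36 mm high, about 0.6 kg, standing free on the bench on rubber feet, with a black collar (48 mm across, top at 41 mm) and one round red button on top. Origin: centre of the underside, z up. The button's centre is 6 mm along +x of the origin. Only the button is to be touched.
- red_top (a point): centre of the top face of the red button (nearly flat, 37 mm across, edge rounded); z up. 60 mm above the bench with the button up, 50 mm with it fully down; moves with the button. The face gives 1 mm per 3 N on a rubber cushion (6 mm at most) and springs back.
- red_button (a joint): travel of the red button in m: 0 = up (as at the start), 0.010 = fully down on its stop; counts as on from 0.006. Slides straight down against about 2.5 N of friction, has no spring and stays where it is left. It must stay up.
- tape: roll of blue tape lying flat, 66 mm across, 18 mm high; origin centre of the underside. Bystander.
- pot: empty square terracotta-coloured pot, 65 mm wide and high, standing; origin centre of the underside. Bystander.
- measure: yellow pocket tape measure, 68 x 76 x 31 mm; origin centre of the underside. Bystander.
- packet: white seed packet with a green band, 118 x 82 x 11 mm, lying flat; origin centre of the underside. Bystander.
Mind the look-alikes: they are no part of the job. Leave any purple look-alike of the blue_station alone.

How it is judged:
By the outcome, as a careful person would: the job done as asked, in the order asked, and still so for the second after the job is handed in, with the robot touching nothing.
It also fails if it takes over 43 s, if anything falls off the work surface, if the arm or the gripper's body presses on something with over 40 N, if the wrist force passes 120 N, or if a joint passes its speed limit or range.

## Working session

There is one attempt and no reset: what is moved stays moved. The work goes in short steps, Python scripts to look and compute and a tool call to move; the robot and the scene stay as the last step left them, time stands still between calls to the robot, and variables do not carry over. Pictures are saved under pics/ and viewed, at most 10 in all, crops included, and the job is handed in when it is done.

Besides the shell and the picture viewer there is one more tool, called after ">>>" by a JSON object that holds its "name" and its "arguments", one argument or row to a line. play_rows: Moves the arm, as the interface text tells. Shift numbers are shares of 150 mm and turn numbers shares of 30 degrees, none past 1 either way. Its arguments: {"type":"object","properties":{"series":{"type":"array","items":{"type":"array","items":{"type":"number"}}},"fingers":{"type":"number"},"squeeze":{"type":"number"}},"required":["series"]}

```bash
mkdir -p pics; cat > h.py <<'E'
import numpy as np, cv2
from bench import status, vision, job, spotter, r
from scipy.spatial.transform import Rotation as R
E
python3 - <<'E'
from h import *
s=status.read_state(); print({k:np.round(v,3) for k,v in s.items()}, r.grasp_offset)
print(R.from_quat(s['eef_rot']).as_matrix().round(3))
for c in('top','scene'):
    im=vision.camera(c); cv2.imwrite(f'pics/{c}0.png',im)
    for n in('blue_station','yellow_station','green_station','red_station','blue_top','yellow_top','green_top','red_top'):
        print(c,n,[(np.round(d['point'],3).tolist(),round(d['conf'],2)) for d in spotter.boxes_of(c,n)])
E
```

```text
{'time': np.float64(0.0), 'joint_positions': array([ 1.207,  0.333, -0.065,  1.461,  0.022,  1.35 , -0.088]), 'joint_vel': array([ 0.   ,  0.001, -0.001,  0.001,  0.001, -0.   ,  0.002]), 'joint_torque': array([-0.0000e+00, -6.2325e+01,  2.4000e-02, -3.8990e+01, -6.1000e-02,
        4.0000e-02,  0.0000e+00]), 'ee_pos': array([ 0.209, -0.589,  0.404]), 'eef_rot': array([ 0.986,  0.17 , -0.   , -0.001]), 'ft_force': array([ 0.19 , -0.239, -0.242]), 'torque': array([ 0.014, -0.018, -0.007]), 'grip_force': np.float64(0.0), 'width': np.float64(0.087)} 0.1635
[[ 0.942  0.334 -0.   ]
 [ 0.334 -0.942  0.001]
 [-0.    -0.001 -1.   ]]
top blue_station [([0.605, -0.281, 0.036], 0.84), ([0.352, -0.452, 0.036], 0.7), ([0.447, 0.044, 0.062], 0.39)]
top yellow_station [([0.44, 0.048, 0.038], 0.92)]
top green_station [([0.645, -0.049, 0.037], 0.78), ([0.444, 0.044, 0.06], 0.54)]
top red_station [([0.456, -0.215, 0.032], 0.56), ([0.446, 0.046, 0.057], 0.27)]
top blue_top [([0.352, -0.454, 0.062], 0.46), ([0.609, -0.284, 0.058], 0.44)]
top yellow_top [([0.445, 0.045, 0.062], 0.56), ([0.792, -0.046, 0.005], 0.28)]
top green_top [([0.651, -0.052, 0.059], 0.56)]
top red_top [([0.467, -0.215, 0.06], 0.68)]
scene blue_station [([0.601, -0.271, 0.036], 0.86), ([0.339, -0.44, 0.039], 0.82), ([0.448, -0.316, 0.027], 0.67), ([0.467, -0.077, 0.016], 0.33), ([0.464, -0.215, 0.062], 0.18)]
scene yellow_station [([0.43, 0.058, 0.036], 0.79), ([0.463, -0.214, 0.061], 0.39)]
scene green_station [([0.636, -0.049, 0.036], 0.57)]
scene red_station [([0.44, 0.053, 0.059], 0.55)]
scene blue_top [([0.616, -0.283, 0.059], 0.58), ([0.352, -0.449, 0.062], 0.41)]
scene yellow_top [([0.439, 0.055, 0.062], 0.69)]
scene green_top [([0.648, -0.045, 0.058], 0.68), ([0.445, -0.209, 0.037], 0.44)]
scene red_top []
```

```bash
python3 - <<'E'
from h import *
# refine: colour blobs around projections, two-view triangulation
C={'blue1':(.609,-.283,.06),'blue2':(.352,-.452,.06),'yellow':(.443,.048,.06),'green':(.65,-.05,.06),'red':(.467,-.215,.06)}
K={}
for c in('top','scene'):
    k=vision.calibration(c);im=cv2.imread(f'pics/{c}0.png');crops=[]
    for n,p in C.items():
        uv=cv2.projectPoints(np.array([p]),k['rvec'],k['tvec'],np.array([[k['fx'],0,k['cx']],[0,k['fy'],k['cy']],[0,0,1.]]),np.array(k['D']))[0].ravel()
        u,v=uv.astype(int); print(c,n,uv.round(1),im[v,u])
        q=cv2.copyMakeBorder(im,40,40,40,40,0)[v:v+80,u:u+80]
        crops.append(cv2.resize(q,(260,260),interpolation=cv2.INTER_CUBIC))
    cv2.imwrite(f'pics/{c}crop.png',np.vstack([np.hstack(crops[:3]),np.hstack(crops[3:]+[crops[0]*0])]))
E
```

```text
top blue1 [281.7 177.7] [204 116  72]
top blue2 [361.7 267.4] [196 106  66]
top yellow [162.5 254.8] [100 235 250]
top green [194.3 173. ] [115 190  92]
top red [263.3 233.1] [ 79  83 235]
scene blue1 [268.5 169.2] [186 101  48]
scene blue2 [365.9 185.3] [185 101  49]
scene yellow [226. 266.] [ 93 211 232]
scene green [203.6 202.3] [106 173  76]
scene red [286.8 206.6] [ 54  61 206]
```

View pics/top0.png

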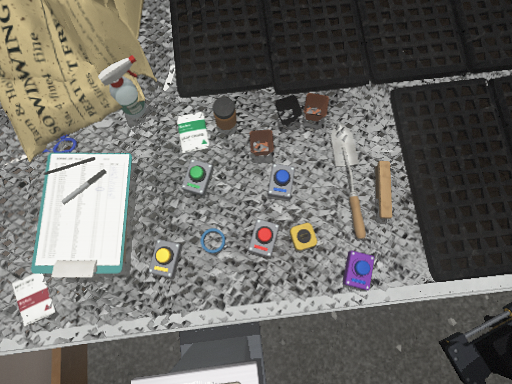

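View pics/scene0.png

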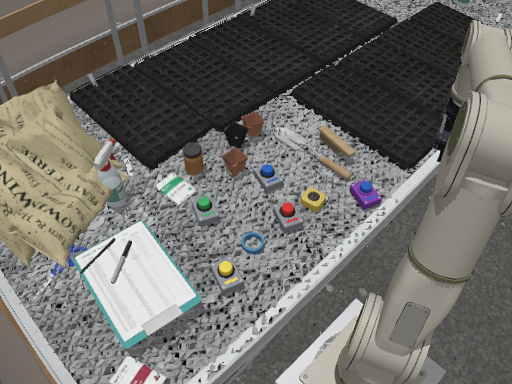

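View pics/topcrop.png

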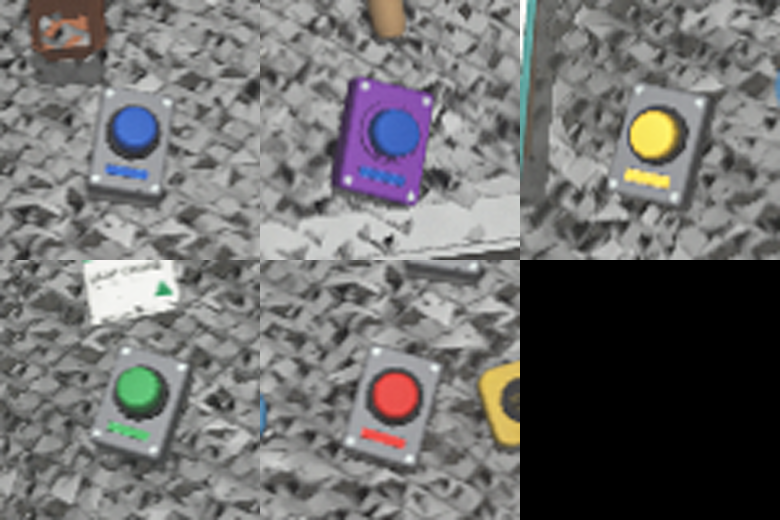

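The top view shows two boxes with a blue button: a grey one at pixel (282,178) and a purple one at (362,267). The grey box matches blue_station, and the crop confirms it. The purple one is the look-alike, so I'll leave it alone. The others are yellow (163,255), green (194,173) and red (263,233).

```bash
cat >> h.py <<'E'
HUE={'blue':(105,125),'yellow':(22,34),'green':(55,85),'red':(0,6)}
C={'blue':(.609,-.283,.06),'yellow':(.443,.048,.06),'green':(.65,-.05,.06),'red':(.467,-.215,.06)}
def KD(k): return np.array([[k['fx'],0,k['cx']],[0,k['fy'],k['cy']],[0,0,1.]]),np.array(k['D'])
def ext(c,s=None):
    k=vision.calibration(c)
    if 'rvec' in k: return k,cv2.Rodrigues(np.array(k['rvec']))[0],np.array(k['tvec']).ravel()
    T=np.eye(4);T[:3,:3]=R.from_quat(s['eef_rot']).as_matrix();T[:3,3]=s['ee_pos']
    M=np.linalg.inv(T@np.array(k['T_tool_cam'])); return k,M[:3,:3],M[:3,3]
def blob(im,n,uv,rad):
    h=cv2.cvtColor(im,cv2.COLOR_BGR2HSV); lo,hi=HUE[n]
    m=cv2.inRange(h,(lo,110,110),(hi,255,255))
    N,L,S,ce=cv2.connectedComponentsWithStats(m)
    g=[i for i in range(1,N) if np.hypot(*(ce[i]-uv))<rad]
    if not g: return None
    i=max(g,key=lambda i:S[i,4]); return ce[i],S[i]
def ray(c,n,im,s=None,rad=20,p=None):
    k,Rm,t=ext(c,s);K,D=KD(k)
    uv=cv2.projectPoints(np.array([C[n] if p is None else p]),cv2.Rodrigues(Rm)[0],t,K,D)[0].ravel()
    b=blob(im,n,uv,rad)
    if b is None: return None
    x=cv2.undistortPoints(b[0].reshape(1,1,2),K,D).ravel()
    d=Rm.T@np.r_[x,1]; return -Rm.T@t,d/np.linalg.norm(d),b
def meet(rs):
    A=sum(np.eye(3)-np.outer(d,d) for _,d,_ in rs); b=sum((np.eye(3)-np.outer(d,d))@o for o,d,_ in rs)
    p=np.linalg.solve(A,b); return p,[np.linalg.norm(np.cross(p-o,d))*1e3 for o,d,_ in rs]
def atz(q,z): o,d,_=q; return o+d*(z-o[2])/d[2]
E
python3 - <<'E'
from h import *
for n in C:
    rs=[ray(c,n,cv2.imread(f'pics/{c}0.png')) for c in('top','scene')]
    p,e=meet(rs); print(n,p.round(4),np.round(e,1),[atz(q,.057).round(4)[:2] for q in rs],[q[2][1][2:] for q in rs])
s=status.read_state();M=R.from_quat(s['eef_rot']).as_matrix()
print(np.array(vision.calibration('wrist')['T_tool_cam']).round(3))
print('tool delta to above blue', (M.T@(np.array([.609,-.283,.29])-s['ee_pos'])/.15).round(3))
E
```

```text
blue [ 0.6172 -0.2853  0.0523] [0.4 0.4] [array([ 0.6156, -0.285 ]), array([ 0.6146, -0.282 ])] [array([ 13,  13, 133], dtype=int32), array([11, 10, 85], dtype=int32)]
yellow [0.4438 0.0498 0.0511] [0.6 0.6] [array([0.4428, 0.0481]), array([0.4416, 0.0522])] [array([ 15,  15, 175], dtype=int32), array([ 14,  15, 160], dtype=int32)]
green [ 0.655  -0.0542  0.0566] [0.9 0.9] [array([ 0.654 , -0.0547]), array([ 0.6557, -0.0536])] [array([ 13,  12, 126], dtype=int32), array([12, 10, 87], dtype=int32)]
red [ 0.4657 -0.2176  0.0503] [0.7 0.7] [array([ 0.4644, -0.2177]), array([ 0.4631, -0.2131])] [array([ 14,  14, 157], dtype=int32), array([ 12,  12, 117], dtype=int32)]
[[-0.    -0.97  -0.244  0.066]
 [ 1.    -0.    -0.001 -0.001]
 [ 0.001 -0.244  0.97   0.021]
 [ 0.     0.     0.     1.   ]]
tool delta to above blue [ 3.196 -1.031  0.765]
```

>>> {"name": "play_rows", "arguments": {
  "series": [
    [0.3,-0.1,0.05,0,0,0],
    [0.6,-0.2,0.1,0,0,0],
    [0.9,-0.3,0.15,0,0,0],
    [1,-0.33,0.2,0,0,0],
    [1,-0.33,0.2,0,0,0]
  ],
  "fingers": -1,
  "squeeze": 10
}}

```text
time: 1.4
ee_pos: [0.3363, -0.49, 0.3739]
eef_rot: [0.985, 0.172, 0.0, -0.001]
ft_force: [-0.6, 0.8, 0.7]
width: 0.0554
grip_force: 0.0
```

>>> {"name": "play_rows", "arguments": {
  "series": [
    [0.3,-0.1,0.05,0,0,0],
    [0.6,-0.2,0.1,0,0,0],
    [0.9,-0.3,0.15,0,0,0],
    [1,-0.33,0.2,0,0,0],
    [1,-0.33,0.2,0,0,0]
  ]
}}

```text
time: 1.9
ee_pos: [0.4597, -0.3944, 0.3438]
eef_rot: [0.985, 0.171, -0.0, -0.001]
ft_force: [-0.1, 0.2, -1.0]
width: 0.015
grip_force: 0.0
```

>>> {"name": "play_rows", "arguments": {
  "series": [
    [0.3,-0.1,0.05,0,0,0],
    [0.6,-0.2,0.1,0,0,0],
    [0.9,-0.3,0.15,0,0,0],
    [1,-0.33,0.2,0,0,0],
    [1,-0.33,0.2,0,0,0]
  ]
}}

```text
time: 2.4
ee_pos: [0.5839, -0.2985, 0.3135]
eef_rot: [0.985, 0.17, -0.001, -0.0]
ft_force: [-0.6, 0.1, -0.4]
width: 0.0004
grip_force: 0.0
```

```bash
cat >> h.py <<'E'
def look(n,p,f,rad=60):
    s=status.read_state(); im=vision.camera('wrist'); cv2.imwrite(f'pics/{f}.png',im)
    q=ray('wrist',n,im,s,rad,p); M=R.from_quat(s['eef_rot']).as_matrix()
    print('t',round(float(s['time']),2),'tcp',s['ee_pos'].round(4),'z-axis',M[:,2].round(4),'F',s['ft_force'].round(1))
    tip=s['ee_pos']+.182*M[:,2]; print('tip',tip.round(4))
    if q:
        g=atz(q,p[2]); print(n,'seen',g.round(4),'blob',q[2][0].round(1),q[2][1]); np.save(f'{f}.npy',np.array([q[0],q[1]]))
    for t in ([g] if q else [])+[np.array(p)]: print('shift to it (share)',(M.T@(t-tip)/.15).round(3))
E
python3 -c "
from h import *
look('blue',(.615,-.284,.060),'w1')"
```

```text
t 2.4 tcp [ 0.5839 -0.2985  0.3135] z-axis [-1.4e-03  7.0e-04 -1.0e+00] F [-0.6  0.1 -0.4]
tip [ 0.5836 -0.2983  0.1315]
blue seen [ 0.6168 -0.2855  0.06  ] blob [259.3 158.1] [ 237  136   46   45 1614]
shift to it (share) [ 0.238 -0.005  0.477]
shift to it (share) [ 0.23  -0.019  0.477]
```

>>> {"name": "play_rows", "arguments": {
  "series": [
    [0.23,-0.01,0.15,0,0,0],
    [0.23,-0.01,0.3,0,0,0],
    [0.23,-0.01,0.3,0,0,0],
    [0.23,-0.01,0.3,0,0,0]
  ]
}}

```text
time: 2.85
ee_pos: [0.6139, -0.2887, 0.2705]
eef_rot: [0.986, 0.168, -0.001, 0.001]
ft_force: [0.4, -1.4, 0.9]
width: 0.0006
grip_force: 0.0
```

```bash
python3 -c "
from h import *
look('blue',(.616,-.285,.060),'w2')
a,b=np.load('w1.npy'),np.load('w2.npy');print(meet([(*a,0),(*b,0)]))"
```

```text
t 2.85 tcp [ 0.6139 -0.2887  0.2705] z-axis [-9.0e-04 -1.7e-03 -1.0e+00] F [ 0.4 -1.4  0.9]
tip [ 0.6137 -0.289   0.0885]
blue seen [ 0.6244 -0.2831  0.06  ] blob [257.5 200.6] [ 232  182   51   37 1364]
shift to it (share) [ 0.081 -0.014  0.19 ]
shift to it (share) [ 0.024 -0.02   0.19 ]
(array([ 0.61037639, -0.2877356 ,  0.00819708]), [np.float64(0.02335360516426975), np.float64(0.02335360516425155)])
```

View pics/w2.png

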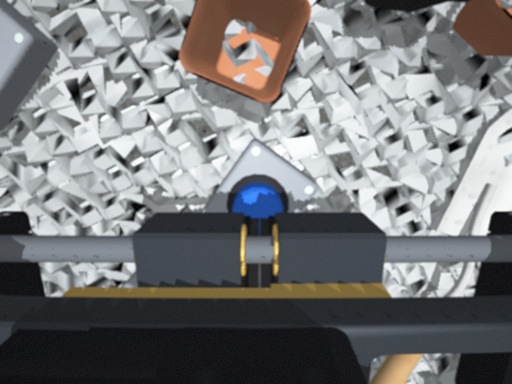

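The wrist view shows the shut fingers just above the blue button at about (258,200). They partly hide it, so I'll rely on the unoccluded view, (0.616, -0.285), which agrees with the top and scene views. Pressing down slowly now.

>>> {"name": "play_rows", "arguments": {
  "series": [
    [0.02,-0.02,0.08,0,0,0],
    [0.02,-0.02,0.14,0,0,0],
    [0.02,-0.02,0.18,0,0,0],
    [0.02,-0.02,0.21,0,0,0],
    [0.02,-0.02,0.21,0,0,0]
  ]
}}

```text
time: 3.4
ee_pos: [0.6171, -0.2819, 0.2376]
eef_rot: [0.986, 0.17, -0.0, -0.0]
ft_force: [-1.2, 0.7, 0.9]
width: 0.0006
grip_force: 0.3
```

>>> {"name": "play_rows", "arguments": {
  "series": [
    [0,0,0.02,0,0,0],
    [0,0,0.04,0,0,0],
    [0,0,0.05,0,0,0],
    [0,0,0.05,0,0,0],
    [0,0,0.05,0,0,0]
  ]
}}

```text
time: 3.9
ee_pos: [0.6173, -0.282, 0.2312]
eef_rot: [0.986, 0.17, 0.0, 0.0]
ft_force: [-1.1, 0.7, 4.4]
width: 0.0007
grip_force: 2.1
```

>>> {"name": "play_rows", "arguments": {
  "series": [
    [0,0,0.01,0,0,0],
    [0,0,0.02,0,0,0],
    [0,0,0.02,0,0,0],
    [0,0,0.02,0,0,0]
  ]
}}

```text
time: 4.3
ee_pos: [0.6174, -0.282, 0.2289]
eef_rot: [0.986, 0.17, 0.0, 0.0]
ft_force: [-2.9, 1.1, 11.1]
width: 0.0002
grip_force: 5.3
```

>>> {"name": "play_rows", "arguments": {
  "series": [
    [0,0,-0.1,0,0,0],
    [0,0,-0.3,0,0,0],
    [0,0,-0.6,0,0,0],
    [0,0,-0.6,0,0,0]
  ]
}}

```text
time: 4.7
ee_pos: [0.6187, -0.2823, 0.3251]
eef_rot: [0.986, 0.17, 0.004, 0.003]
ft_force: [1.0, -0.4, 1.2]
width: 0.0009
grip_force: 0.0
```

>>> {"name": "play_rows", "arguments": {
  "series": [
    [-0.07,-0.27,0,0,0,0],
    [-0.13,-0.55,0,0,0,0],
    [-0.19,-0.82,0,0,0,0],
    [-0.19,-0.82,0,0,0,0]
  ]
}}

```text
time: 5.1
ee_pos: [0.5477, -0.1703, 0.318]
eef_rot: [0.985, 0.173, -0.0, -0.001]
ft_force: [0.8, 0.2, 0.5]
width: 0.0008
grip_force: 0.0
```

>>> {"name": "play_rows", "arguments": {
  "series": [
    [-0.07,-0.27,0,0,0,0],
    [-0.13,-0.55,0,0,0,0],
    [-0.19,-0.82,0,0,0,0],
    [-0.19,-0.82,0,0,0,0]
  ]
}}

```text
time: 5.5
ee_pos: [0.4797, -0.0648, 0.3182]
eef_rot: [0.985, 0.172, -0.0, -0.0]
ft_force: [0.3, -0.1, -0.1]
width: 0.0009
grip_force: 0.0
```

>>> {"name": "play_rows", "arguments": {
  "series": [
    [-0.07,-0.27,0,0,0,0],
    [-0.13,-0.55,0,0,0,0],
    [-0.19,-0.82,0,0,0,0],
    [-0.19,-0.82,0,0,0,0],
    [-0.19,-0.82,0,0,0,0]
  ]
}}

```text
time: 6.0
ee_pos: [0.4135, 0.0374, 0.3183]
eef_rot: [0.985, 0.17, 0.001, 0.0]
ft_force: [0.4, -0.0, 0.1]
width: 0.0005
grip_force: 0.0
```

```bash
python3 -c "
from h import *
look('yellow',(.4435,.049,.060),'w3')
im=vision.camera('top');cv2.imwrite('pics/top1.png',im)
for n in('blue','red'):
  q=ray('top',n,im); print(n,q and (atz(q,.057).round(4),q[2]))"
```

```text
t 6.0 tcp [0.4135 0.0374 0.3183] z-axis [ 1.5e-03 -7.0e-04 -1.0e+00] F [ 0.4 -0.   0.1]
tip [0.4138 0.0372 0.1363]
yellow seen [0.4444 0.0494 0.06  ] blob [258.7 160.8] [ 237  139   44   45 1512]
shift to it (share) [ 0.219 -0.008  0.509]
shift to it (share) [ 0.212 -0.008  0.509]
blue (array([ 0.6128, -0.2843,  0.057 ]), (array([281.89393939, 176.64393939]), array([276, 171,  13,  13, 132], dtype=int32)))
red (array([ 0.464 , -0.2175,  0.057 ]), (array([264.34782609, 234.28571429]), array([258, 228,  14,  14, 161], dtype=int32)))
```

>>> {"name": "play_rows", "arguments": {
  "series": [
    [0.21,-0.01,0.15,0,0,0],
    [0.21,-0.01,0.3,0,0,0],
    [0.21,-0.01,0.4,0,0,0],
    [0.21,-0.01,0.46,0,0,0],
    [0.21,-0.01,0.48,0,0,0]
  ]
}}

```text
time: 6.6
ee_pos: [0.4427, 0.0484, 0.2449]
eef_rot: [0.986, 0.169, -0.001, -0.0]
ft_force: [0.9, 0.5, 0.1]
width: 0.0003
grip_force: 0.0
```

>>> {"name": "play_rows", "arguments": {
  "series": [
    [0,0,0.03,0,0,0],
    [0,0,0.06,0,0,0],
    [0,0,0.09,0,0,0],
    [0,0,0.11,0,0,0],
    [0,0,0.11,0,0,0]
  ]
}}

```text
time: 7.1
ee_pos: [0.4429, 0.049, 0.2296]
eef_rot: [0.986, 0.169, 0.001, 0.0]
ft_force: [-0.7, -2.7, 9.3]
width: 0.0003
grip_force: 4.1
```

>>> {"name": "play_rows", "arguments": {
  "series": [
    [0,0,0.01,0,0,0],
    [0,0,0.02,0,0,0],
    [0,0,0.02,0,0,0],
    [0,0,0.02,0,0,0]
  ]
}}

```text
time: 7.5
ee_pos: [0.443, 0.0491, 0.2273]
eef_rot: [0.986, 0.169, 0.001, 0.001]
ft_force: [-3.5, -3.1, 16.2]
width: 0.0004
grip_force: 7.5
```

>>> {"name": "play_rows", "arguments": {
  "series": [
    [0,0,-0.1,0,0,0],
    [0,0,-0.3,0,0,0],
    [0,0,-0.6,0,0,0],
    [0,0,-0.6,0,0,0]
  ]
}}

```text
time: 7.9
ee_pos: [0.4441, 0.05, 0.3212]
eef_rot: [0.985, 0.17, 0.004, 0.001]
ft_force: [0.1, 0.9, -0.5]
width: 0.0005
grip_force: 0.0
```

>>> {"name": "play_rows", "arguments": {
  "series": [
    [0.2,0.25,0,0,0,0],
    [0.4,0.5,0,0,0,0],
    [0.44,0.56,0,0,0,0]
  ]
}}

```text
time: 8.2
ee_pos: [0.5355, -0.0112, 0.3155]
eef_rot: [0.986, 0.168, 0.001, 0.0]
ft_force: [-0.4, 0.5, -0.8]
width: 0.0001
grip_force: 0.0
```

>>> {"name": "play_rows", "arguments": {
  "series": [
    [0.2,0.25,0,0,0,0],
    [0.4,0.5,0,0,0,0],
    [0.44,0.56,0,0,0,0],
    [0.44,0.56,0,0,0,0],
    [0.44,0.56,0,0,0,0]
  ]
}}

```text
time: 8.7
ee_pos: [0.6225, -0.0639, 0.3158]
eef_rot: [0.985, 0.17, -0.0, -0.0]
ft_force: [0.3, 0.1, 0.3]
width: 0.0003
grip_force: 0.0
```

```bash
python3 -c "
from h import *
look('green',(.655,-.0545,.060),'w4')"
```

```text
t 8.7 tcp [ 0.6225 -0.0639  0.3158] z-axis [-9.e-04  8.e-04 -1.e+00] F [0.3 0.1 0.3]
tip [ 0.6223 -0.0637  0.1338]
green seen [ 0.6554 -0.0544  0.06  ] blob [263.1 159.3] [ 243  138   42   43 1404]
shift to it (share) [0.229 0.016 0.492]
shift to it (share) [0.226 0.015 0.492]
```

Before pressing green, I'm confirming that blue and yellow are down.

```bash
python3 - <<'E'
from h import *
im=vision.camera('scene'); b=cv2.imread('pics/scene0.png'); cv2.imwrite('pics/scene1.png',im)
rows=[]
for x in (b,im):
    rows.append(np.hstack([cv2.resize(x[v-22:v+22,u-22:u+22],(260,260),interpolation=cv2.INTER_CUBIC) for u,v in((268,172),(226,270),(287,210))]))
cv2.imwrite('pics/cmp.png',np.vstack(rows))
E
```

```text
(no output)
```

View pics/cmp.png

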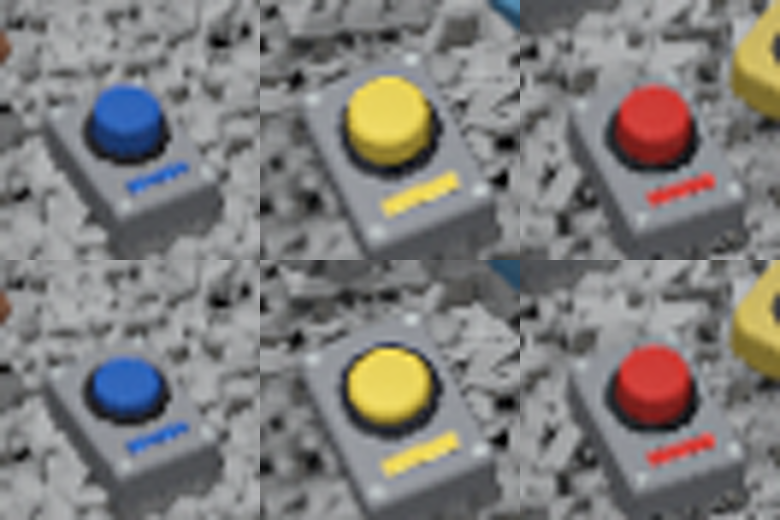

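The before (upper) and after (lower) crops show blue and yellow down, red still up, and the boxes unmoved. The force slope also agrees: both faces work out at about 50.5 mm, which is on the stop.

>>> {"name": "play_rows", "arguments": {
  "series": [
    [0.23,0.02,0.15,0,0,0],
    [0.23,0.02,0.3,0,0,0],
    [0.23,0.02,0.4,0,0,0],
    [0.23,0.02,0.45,0,0,0],
    [0.23,0.02,0.47,0,0,0]
  ]
}}

```text
time: 9.3
ee_pos: [0.656, -0.0563, 0.2456]
eef_rot: [0.986, 0.17, -0.0, 0.0]
ft_force: [-0.0, 0.4, 0.7]
width: 0.0004
grip_force: 0.0
```

>>> {"name": "play_rows", "arguments": {
  "series": [
    [0,0,0.03,0,0,0],
    [0,0,0.06,0,0,0],
    [0,0,0.09,0,0,0],
    [0,0,0.11,0,0,0],
    [0,0,0.11,0,0,0]
  ]
}}

```text
time: 9.8
ee_pos: [0.6568, -0.0564, 0.2298]
eef_rot: [0.986, 0.169, 0.0, 0.0]
ft_force: [-2.1, 0.0, 8.4]
width: 0.0004
grip_force: 4.0
```

>>> {"name": "play_rows", "arguments": {
  "series": [
    [0,0,0.01,0,0,0],
    [0,0,0.02,0,0,0],
    [0,0,0.02,0,0,0],
    [0,0,0.02,0,0,0]
  ]
}}

```text
time: 10.2
ee_pos: [0.6569, -0.0564, 0.2279]
eef_rot: [0.986, 0.169, 0.001, 0.0]
ft_force: [-5.7, 0.7, 13.1]
width: 0.0004
grip_force: 6.8
```

>>> {"name": "play_rows", "arguments": {
  "series": [
    [0,0,-0.1,0,0,0],
    [0,0,-0.3,0,0,0],
    [0,0,-0.6,0,0,0],
    [0,0,-0.9,0,0,0],
    [0,0,-0.9,0,0,0]
  ]
}}

```text
time: 10.7
ee_pos: [0.6578, -0.0559, 0.3689]
eef_rot: [0.986, 0.17, 0.005, 0.001]
ft_force: [0.7, -0.9, 0.1]
width: 0.0005
grip_force: 0.0
```

>>> {"name": "play_rows", "arguments": {
  "series": [
    [-0.3,0,0,0,0,0],
    [-0.6,0,0,0,0,0],
    [-0.8,0,0,0,0,0],
    [-0.8,0,0,0,0,0],
    [-0.8,0,0,0,0,0]
  ]
}}

```text
time: 11.2
ee_pos: [0.5433, -0.0966, 0.3618]
eef_rot: [0.986, 0.169, 0.0, 0.0]
ft_force: [-0.4, 1.1, 0.2]
width: 0.0008
grip_force: 0.0
```

```bash
python3 - <<'E'
from h import *
print(status.read_state()['ft_force'].round(1))
im=vision.camera('scene'); b=cv2.imread('pics/scene0.png')
rows=[]
for x in (b,im):
    rows.append(np.hstack([cv2.resize(x[v-22:v+22,u-22:u+22],(195,195),interpolation=cv2.INTER_CUBIC) for u,v in((268,172),(226,270),(204,208),(287,210))]))
cv2.imwrite('pics/cmp2.png',np.vstack(rows))
E
```

```text
[-0.4  1.1  0.2]
```

View pics/cmp2.png

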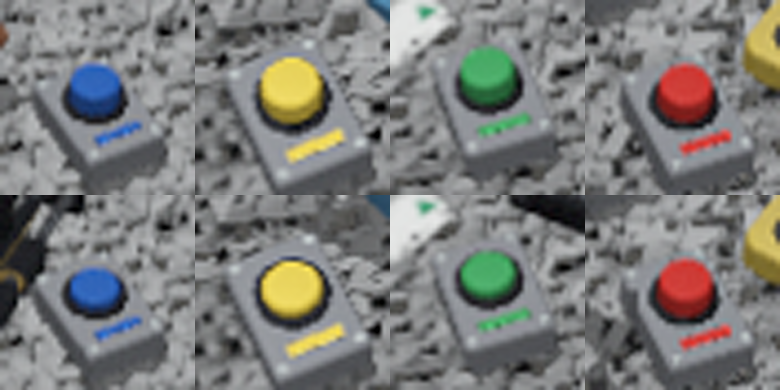

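Blue, yellow and green are down, red is up, the boxes haven't moved and the arm is clear.

```bash
python3 -c "
from h import *
print(job.close_job())"
```

```text
the job is handed in; nothing more can be done
None
```

I pressed the blue, yellow and green buttons fully down in that order, peaking at about 16 N. In the last camera check red was still up and the boxes hadn't moved, and I handed the job in at about 11 s.

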